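# Hold the medicine box's spring lock open with its key

## Task

Take the red key out of its wooden stand and push it gently, blade down, fully home into the lock on top of the grey medicine box; the pins are sticky, so rock the key lightly past them instead of forcing it. Only then turn it a quarter turn clockwise (seen from above) to its stop, and finish while still holding it turned against the lock's spring, so that the bolt stays back. Leave the other things on the worktop where they are.

Things in the scene. Friction and masses are not known exactly. Their poses are not given: they have to be found in the camera images.
- key: Loose steel key, 40 g, red plastic bow, standing blade down in the stand. Origin at the blade's tip, z along the key up to the bow, x along the width, y through the thickness. Blade 14 (x) x 4.5 (y) mm, z = 0 to 26 mm, the lowest 2 mm a chisel edge with 45 degree flanks. Shoulder 20 x 9 mm, z = 26 to 31 mm, stops the key when home. The same both ways round (half turn about z)
- key_bow (a point): centre of the key's red bow, 53 mm above the blade's tip, axes as the key. The bow is 34 mm wide (x), 9 mm thick (y), from 31 to 73 mm above the tip: grip it here across its thickness from above
- key_stand: dark wooden block 66 x 66 x 36 mm, fixed, with a slot in the middle of its top (long side along its x) in which the key stands, shoulder on the top, tip 10 mm above the worktop. Origin at the centre of its underside, z up. Lift the key 30 mm to draw it clear
- medicine_box: grey steel box 150 (x) x 120 (y) x 70 mm, fixed, with a round steel and brass lock in its lid near the front (-x) edge, a folded wire handle at the back of the lid (8 mm high) and a small bolt at the front that the lock draws back. Origin at the centre of its underside, z up; the lock's vertical axis is at x = -35 mm, y = 0 in its frame
- lock_mouth (a point): mouth of the key slot, on the lock's axis, 73.5 mm above the worktop; axes as the box. While the lock is at rest the slot's long side lies along x, its short side along y. Slot 17 x 6 mm with a 2 mm chamfer, 30 mm deep; the key is home with its shoulder on the mouth and its tip 26 mm below. More than 30 N between key and lock on the way in counts as forcing it
- lock_pins (a point): point on the lock's axis halfway between its two sticky pins. They reach in from the slot's broad sides almost to its middle: from +y at 13 mm depth, from -y at 20 mm. Each takes about 5 N sideways and stays where pushed. A straight push mostly jams: rock the key to and fro along y by about 2 mm of hand travel under a light push down (5 to 10 N) and it goes down step by step
- lock_plug (a joint): turn of the lock cylinder in rad: 0 at rest (spring return, about 0.02 N m at rest and 0.11 N m at the stop), grows clockwise seen from above, stop at 1.57. The key has about 0.15 rad of play in it
- tablets: bystander: loose flat blister pack of tablets, 42 x 95 x 5 mm, origin under its centre
- lemon: bystander: loose yellow lemon, 78 x 55 x 56 mm, origin under its centre
- mug: bystander: loose dark and white mug, 82 x 114 x 97 mm, origin under it
- honey_jar: bystander: loose jar with a red lid, 65 mm wide, 100 mm high, origin under its centre
There are look-alikes about, which are no part of the job. Of the things that look like the key, the smaller one is meant.

How it is judged:
By the outcome, as a careful person would: the job done as asked, in the order asked, and still so for the second after the job is handed in, while the arm keeps its last pose, push and grip.
It also fails if it takes over 58 s, if anything falls off the work surface, if the arm or the gripper's body presses on something with over 40 N, if the wrist force passes 120 N, or if a joint passes its speed limit or range.

## Robot

A 6-joint arm with a two-finger parallel gripper is mounted at the origin on the work surface; the furniture and walls round the work are solid. World frame = base frame: x ahead of the robot, y to its left, z up, the work surface at z = 0. Lengths are in mm, angles in rad, forces in N, time in s.
With the tool pointing down it reaches from about 300 to 775 mm from the base axis. Payload 14.6 kg.
Tool frame: the origin (TCP) lies on the centre line of the jaws, within the pads' length; the fingertips stand 8 mm ahead of it and the grasp point (between the pads) lies 11 mm behind it; z points along the fingers, y is the direction in which the jaws open and shut (so a half turn about z gives the same grasp; the last joint's range is limited). The gripper opens to 94 mm and grips with 3 to 60 N. Pads are 16 mm wide; open, the fingers measure 119 mm over their backs; the gripper's body (75 mm by 177 mm) begins 78 mm behind the grasp point.
Start: joints at [-1.411, 0.3, 1.521, -0, 1.321, -0.067], TCP at [123.667, -535.907, 213.446] pointing down, gripper open.
Joint ranges: [-3.03, 3.03], [-0.79, 2.21], [0.23, 2.52], [-1.04, 4.18], [0, 3.07], [-2.55, 2.55]. Speed limits (rad/s): [2.22, 2.22, 2.57, 3.14, 3.14, 3.14].

## Interface

Orientations are given as [roll, pitch, yaw] about the fixed x, y, z axes, in that order (R = Rz(yaw) Ry(pitch) Rx(roll)).
In Python, from cell import read_state, cams, manip gives the robot as it stands.
- The arm moves only by the shell command python3 -m handwheel 'ROWS' [OPENING] [FORCE]. ROWS is JSON, a list of rows, each a list of 4 numbers: the shift along the tool's x, y, z in m, then the turn about the tool's z in degrees. In form: [[dx, dy, dz, turn], ...]. A call has 1 to 5 rows; each row is the pose to reach, as a shift and turn from the pose measured when the call began, along the tool's axes at that moment; what a row does not reach only later rows make up. A row lasts 1/8 s, in which the tool goes at most 62.5 mm and 10.7 degrees, less where a joint would pass 70% of its speed; a pose out of reach is approached as far as the arm can. A call with a gripper value outside its range is refused whole. OPENING is the closure, from 0 (fully open) to 1 (shut), set as the call begins (- or left out, the last holds). The fingers move at their own pace and stop on an object; FORCE is the grip in N (left out, the last holds). Time passes only in rows, so rows that repeat a pose let the fingers close. It gives the time, the measured TCP pose, the force and the opening at its end, in the units of the state.
- read_state(): the state, without advancing time (a new reading comes with each control period).
- cams.camera(name): name is "side" or "top"; returns the picture (400x640x3 uint8, red, green, blue); there is no depth.
- cams.get_calibration(name): a dict with "vertical_fov" (degrees; the focal length in pixels is half the picture's height over the tangent of half this angle, whatever the lens; pixels are square), "cx", "cy" (the principal point, pixels), "dist_coeffs" ([k1, k2, p1, p2, k3] as OpenCV has them; the pictures are not rectified), "R" (3x3) and "t" (3): a world point X has camera coordinates R X + t. Camera axes: x right, y down, z forward; pixel columns grow to the right and rows downward; lengths in mm; the calibration is good to about 2 mm. A picture is of the moment at which its call begins. get_calibration takes no time and is no camera call.
- manip.sign_off(): hands the job in, once; it reports no verdict.
The state is a dict: "clock": time; "joints": joint angles; "qd": joint speeds; "effort": joint torques, N m; "eef_pos": TCP position; "eef_rot": TCP orientation; "wrist_force": force on the tool from outside, world axes, zero at the start; "moment": the same for the moment, N m; "finger_gap": finger opening in mm.
Only numpy, scipy, OpenCV 4.12 (cv2) and the standard library are available. Lean on these libraries where they do the work, as an engineer would, in place of code of your own. Each camera call takes 0.05 s, during which the arm holds its last target. There are 200 camera calls.

## Working session

There is one attempt and no reset: what is moved stays moved. The work goes in short steps, Python scripts to look and compute and a shell command to move; the robot and the scene stay as the last step left them, time stands still between calls to the robot, and variables do not carry over. Pictures are saved under pics/ and viewed, about 8 in all and at most 12, crops included, and the job is handed in when it is done.

```bash
mkdir -p pics; ls; python3 - <<'E'
from cell import read_state,cams
import cv2,numpy as np
for n in("side","top"):
    cv2.imwrite(f"pics/{n}0.png",cams.camera(n)[:,:,::-1]); c=cams.get_calibration(n)
    print(n,c["vertical_fov"],c["cx"],c["cy"],c["dist_coeffs"],(-np.array(c["R"]).T@np.array(c["t"])).round())
s=read_state();print(s)
E
```

```text
pics
side 46.55588865213972 320.20224588232355 198.74793842846847 [-0.02479457  0.          0.          0.          0.        ] [130. 856. 840.]
top 54.05565258223046 319.5562435310107 197.71473287329266 [0.02117155 0.         0.         0.         0.        ] [ 403.  -14. 1338.]
{'clock': 0.1, 'joints': array([-1.41058734e+00,  3.00415032e-01,  1.52149135e+00,  1.57063442e-06,
        1.32073016e+00, -6.65889632e-02]), 'qd': array([ 0.00107295,  0.0006188 , -0.00033204, -0.00087567,  0.00177698,
        0.00160268]), 'effort': array([ 3.93171149e-04, -5.32645512e+01, -3.53283048e+01,  7.09201279e-02,
        2.35098257e-02, -4.34110621e-05]), 'eef_pos': array([ 123.63982967, -535.69254279,  212.95504671]), 'eef_rot': array([-3.14055118e+00, -7.09781283e-05,  2.26797520e-01]), 'wrist_force': array([ 0.40999407,  0.07233123, -0.84797657]), 'moment': array([0.04291288, 0.00058062, 0.00890445]), 'finger_gap': 93.98269109437472}
```

View pics/top0.png

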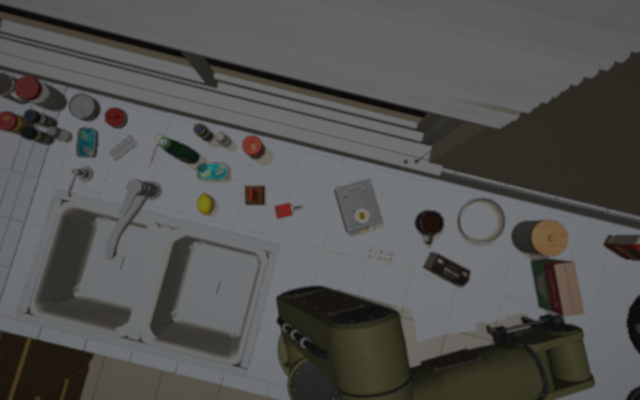

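View pics/side0.png

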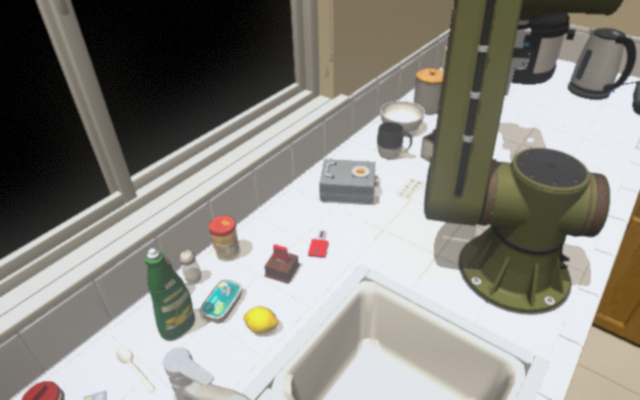

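The top view shows the stand with the upright key near (255,195), a larger look-alike key lying at (285,210), and the box with its lock near (362,215). The side view shows stand and key near (282,262) and the lock at (361,172). Next I'll enlarge these areas.

```bash
cat > h.py <<'E'
import cv2,numpy as np
from cell import read_state,cams
def cal(n):
    c=cams.get_calibration(n);f=200/np.tan(np.radians(c["vertical_fov"])/2)
    return np.array([[f,0,c["cx"]],[0,f,c["cy"]],[0,0,1]]),np.array(c["dist_coeffs"],float),np.array(c["R"]),np.array(c["t"],float)
def ray(n,uv):
    K,d,R,t=cal(n);p=cv2.undistortPoints(np.array([[uv]],float),K,d)[0,0]
    v=R.T@np.array([*p,1]);return -R.T@t,v/np.linalg.norm(v)
def plane(n,uv,z):
    o,v=ray(n,uv);return o+v*(z-o[2])/v[2]
def tri(a,b):
    A=0;B=0
    for o,v in(ray("side",a),ray("top",b)):
        P=np.eye(3)-np.outer(v,v);A=A+P;B=B+P@o
    return np.linalg.solve(A,B)
def proj(n,X):
    K,d,R,t=cal(n);return cv2.projectPoints(np.array(X,float).reshape(-1,3),cv2.Rodrigues(R)[0],t,K,d)[0][:,0]
def crop(im,x0,y0,w,h,k): return cv2.resize(im[y0:y0+h,x0:x0+w],None,fx=k,fy=k,interpolation=cv2.INTER_CUBIC)
E
python3 - <<'E'
import cv2,numpy as np
from h import *
t=cv2.imread("pics/top0.png");s=cv2.imread("pics/side0.png")
a=np.hstack([crop(t,235,170,70,60,5),crop(t,325,170,70,60,5)]);b=np.hstack([crop(s,255,230,70,60,5),crop(s,312,150,70,60,5)])
cv2.imwrite("pics/c1.png",np.clip(np.vstack([a*1.3,b]),0,255).astype(np.uint8))
for n,im in(("top",t),("side",s)):
    b,g,r=[im[:,:,i].astype(int) for i in range(3)]
    m=((r>90)&(g<0.4*r)&(b<0.45*r)).astype(np.uint8)
    k,l,st,ce=cv2.connectedComponentsWithStats(m)
    for i in range(1,k):
        if st[i,4]>4: print(n,st[i],ce[i].round(1))
E
```

```text
top [248 140   7   3  11] [251.  141.2]
top [246 144   3   4   5] [247.  145.2]
top [250 188   2  10  20] [250.5 192.5]
top [276 204  15  13 134] [283.6 210.2]
side [310 241  17  15 168] [318.  247.1]
side [275 246   5   2   6] [276.8 246.7]
side [ 24 387  12  13  64] [ 30.4 394. ]
```

View pics/c1.png

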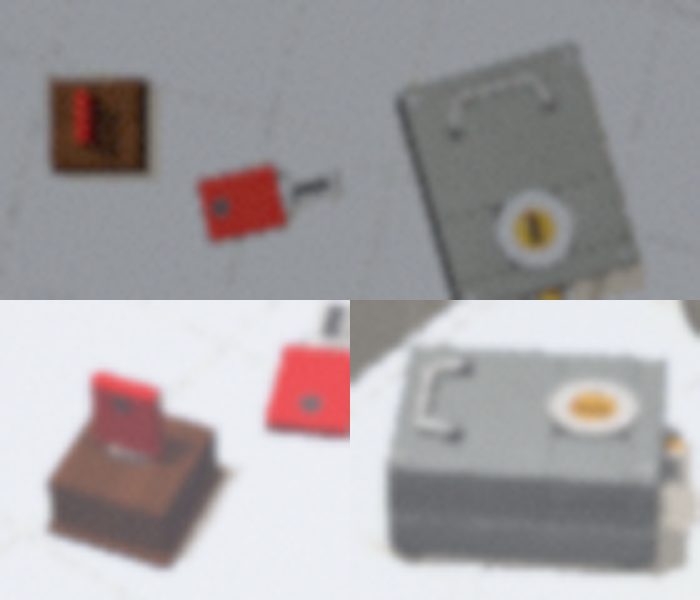

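The crops show the stand with nearly axis-aligned sides and the upright red bow's top edge running about vertically (top crop x≈84, y 90–146). The lock has a white ring centred near crop (536,229) with a brass core, and the box is turned about 15°. Now the positions.

```bash
python3 - <<'E'
import cv2,numpy as np
from h import *
t=cv2.imread("pics/top0.png");s=cv2.imread("pics/side0.png")
def T(X,Y,x0,y0,k=5): return (x0+(X+.5)/k-.5,y0+(Y+.5)/k-.5)
print("stand corners z36",[plane("top",T(x,y,235,170),36)[:2].round(1).tolist() for x,y in((49,78),(149,80),(148,174),(52,172))])
print("box lid z70",[plane("top",T(x-350,y,325,170),70)[:2].round(1).tolist() for x,y in((400,92),(577,42),(640,280))])
# colours
def cent(im,x0,y0,w,h,f):
    c=im[y0:y0+h,x0:x0+w].astype(float);wgt=f(c[...,0],c[...,1],c[...,2]);yy,xx=np.mgrid[y0:y0+h,x0:x0+w];q=wgt.sum()
    u,v=(xx*wgt).sum()/q,(yy*wgt).sum()/q
    C=np.cov(np.stack([xx.ravel(),yy.ravel()]),aweights=wgt.ravel()+1e-9);e,E=np.linalg.eigh(C)
    return (u,v),np.sqrt(e),E[:,1]
yel=lambda b,g,r:np.clip(r-b-25,0,None)
red=lambda b,g,r:np.clip(r-1.0*g-35,0,None)
a=cent(t,352,206,20,18,yel);b=cent(s,350,164,24,16,yel)
print("lock",a[0],b[0],tri(b[0],a[0]).round(1),plane("top",a[0],73.5).round(1),plane("side",b[0],73.5).round(1))
k=cent(t,244,184,16,20,red);print("key top",k,plane("top",k[0],83).round(1))
u=np.array(k[0])
p,q=plane("top",u-5*k[2],83),plane("top",u+5*k[2],83);d=q-p;print("key yaw deg",np.degrees(np.arctan2(d[1],d[0])))
# side: bow top edge pts and centre
for nm,pt in(("bowTL",(95,373-300)),("bowTR",(161,386-300))):
    print(nm,plane("side",T(*pt,255,230),83).round(1))
# lid edges by lines
g=cv2.GaussianBlur(cv2.resize(t[165:235,320:400],None,fx=4,fy=4,interpolation=cv2.INTER_CUBIC),(0,0),2)
for l in cv2.createLineSegmentDetector().detect(cv2.cvtColor(g,cv2.COLOR_BGR2GRAY))[0][:,0]:
    if np.hypot(l[2]-l[0],l[3]-l[1])>60:
        P,Q=[plane("top",T(x,y,320,165,4),70) for x,y in(l[:2],l[2:])];d=Q-P
        print("line",l.round(),P[:2].round(1),Q[:2].round(1),np.degrees(np.arctan2(d[1],d[0])).round(1))
E
```

```text
stand corners z36 [[545.2, 227.9], [542.9, 161.4], [480.1, 162.4], [482.4, 226.0]]
box lid z70 [[528.1, -71.1], [559.1, -187.0], [403.9, -223.8]]
lock (np.float64(361.60110294117646), np.float64(215.47242647058823)) (np.float64(360.1748895434462), np.float64(170.87702503681885)) [ 436.5 -156.7   73.4] [ 437.4 -156.4   73.5] [ 435.5 -156.9   73.5]
key top ((np.float64(250.8904), np.float64(192.9008)), array([0.99257931, 2.86559359]), array([0.01995793, 0.99980082])) [514.9 198.5  83. ]
key yaw deg -178.99965006767573
bowTL [528.  197.6  83. ]
bowTR [496.  194.3  83. ]
line [319.  20. 237.   1.] [ 585.4 -283.4] [ 601.5 -217.2] 76.3
line [101. 264.  55. 103.] [ 389.4 -101.9] [520.4 -66.9] 14.9
```

```bash
cat >> h.py <<'E'
from scipy.spatial.transform import Rotation as Ro
def go(p,yaw):
    s=read_state();R=Ro.from_euler("xyz",s["eef_rot"]).as_matrix();d=R.T@(np.array(p,float)-s["eef_pos"])
    cy=np.degrees(np.arctan2(R[1,0],R[0,0]));tn=-((yaw-cy+180)%360-180)
    print("t",round(s["clock"],2),"pos",s["eef_pos"].round(1),"yaw",cy.round(2),"j",s["joints"].round(2),"F",s["wrist_force"].round(1),"M",s["moment"].round(2),"gap",round(s["finger_gap"],1));print("need m",(d/1000).round(4),"turn",tn.round(1))
E
python3 -m handwheel '[[0.03,-0.035,0,-8],[0.07,-0.08,0,-18],[0.11,-0.125,0,-28],[0.15,-0.17,0,-38],[0.19,-0.215,0,-48]]' 0.55
python3 -c "from h import *;go((512.5,195.5,150),-178)"
```

```text
clock: 0.72
eef_pos: [260.9, -281.6, 213.1]
eef_rot: [-3.141, -0.001, 1.07]
wrist_force: [0.8, -0.3, 0.2]
finger_gap: 47.2
t 0.72 pos [ 260.9 -281.6  213.1] yaw 61.3 j [-0.92 -0.08  1.94  0.    1.28 -0.42] F [ 0.8 -0.3  0.2] M [-0.08 -0.06  0.02] gap 47.2
need m [ 0.5393 -0.0084  0.0636] turn -120.7
```

```bash
python3 -m handwheel '[[0.05,0,0,-10],[0.1,0,0,-20],[0.15,0,0,-30],[0.2,0,0,-40],[0.25,0,0,-50]]' >/dev/null
python3 -c "from h import *;go((512.5,195.5,150),-178)"
```

```text
t 1.35 pos [381.4 -60.8 213.3] yaw 111.63 j [-0.25 -0.08  1.94  0.    1.28 -0.63] F [ 0.4 -0.6  0.3] M [-0.1  -0.15 -0.01] gap 42.6
need m [0.1898 0.2163 0.0636] turn -70.4
```

```bash
python3 -m handwheel '[[0.035,0.04,0,-10],[0.07,0.08,0,-20],[0.105,0.12,0.01,-30],[0.14,0.16,0.02,-40],[0.165,0.19,0.03,-50]]' >/dev/null
python3 -c "from h import *;go((512.5,195.5,150),-178)"
```

```text
t 1.98 pos [497.6 164.7 182.8] yaw 162.02 j [ 0.25  0.27  1.63  0.    1.24 -1.01] F [-0.6 -0.2  0.4] M [-0.02 -0.15 -0.02] gap 42.4
need m [-0.0047  0.0339  0.0328] turn -20.0
```

```bash
python3 -m handwheel '[[-0.002,0.017,0.01,-10],[-0.005,0.034,0.033,-20],[-0.005,0.034,0.033,-20]]' >/dev/null
python3 - <<'E'
from h import *
go((512.5,195.5,54),-178)
a=cams.camera("side")[:,:,::-1];b=cams.camera("top")[:,:,::-1]
cv2.imwrite("pics/c2.png",np.hstack([crop(a,235,190,80,100,5),crop(b,215,150,80,100,5)]))
E
```

```text
t 2.35 pos [512.  195.8 148.1] yaw -177.98 j [ 0.3   0.36  1.6   0.    1.19 -1.31] F [0.3 0.2 0.3] M [ 0.03 -0.13 -0.03] gap 42.0
need m [-0.0008 -0.0003  0.0941] turn 0.0
```

View pics/c2.png

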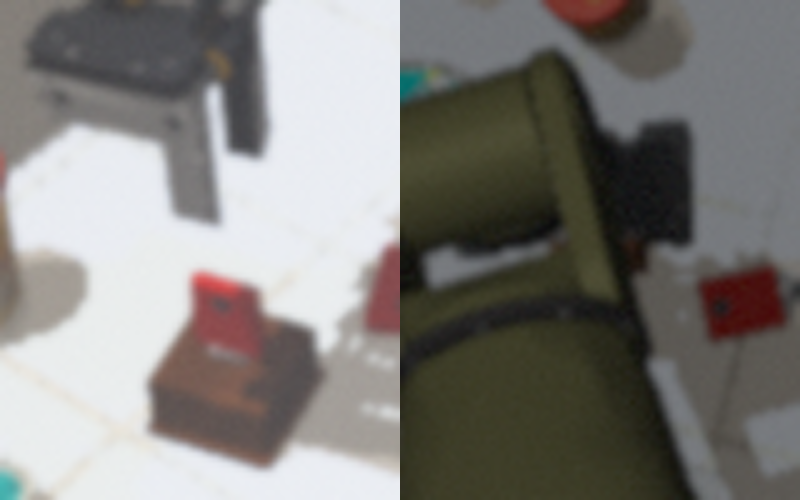

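The side crop shows the open jaws directly above the bow with the key upright between them (bow at crop (226,315)). In the top crop the arm hides the key. Going down.

```bash
python3 -m handwheel '[[0,0,0.03,0],[-0.001,0,0.06,0],[-0.001,0,0.08,0],[-0.001,0,0.092,0],[-0.001,0,0.094,0]]' >/dev/null
python3 -c "from h import *;go((512.5,195.5,54),-178)"
python3 -m handwheel '[[0,0,0,0],[0,0,0,0],[0,0,0,0],[0,0,0,0]]' 1 5
python3 -c "from h import *;go((512.5,195.5,54),-178)"
```

```text
t 3.08 pos [513.7 195.   56.5] yaw -178.31 j [ 0.3   0.48  1.67  0.    0.99 -1.31] F [0.5 0.1 0.8] M [ 0.07 -0.16 -0.05] gap 42.3
need m [0.0012 0.0006 0.0025] turn -0.3
clock: 3.58
eef_pos: [513.9, 195.7, 57.0]
eef_rot: [3.139, 0.0, -3.112]
wrist_force: [-1.1, 6.2, 2.3]
finger_gap: 12.3
t 3.58 pos [513.9 195.7  57. ] yaw -178.32 j [ 0.3   0.48  1.67  0.    0.99 -1.31] F [-1.1  6.2  2.3] M [ 1.33 -0.01 -0.02] gap 12.3
need m [ 0.0014 -0.0002  0.003 ] turn -0.3
```

```bash
python3 -m handwheel '[[0,0.001,0,0],[0,0.002,0,0],[0,0.002,0,0],[0,0.002,0,0]]' 
python3 -c "from h import *;go((512.5,195.5,54),-178)"
```

```text
clock: 4.08
eef_pos: [513.8, 197.8, 57.0]
eef_rot: [3.139, 0.0, -3.112]
wrist_force: [-0.7, 4.3, -1.5]
finger_gap: 10.0
t 4.08 pos [513.8 197.8  57. ] yaw -178.32 j [ 0.3   0.48  1.67  0.    0.99 -1.3 ] F [-0.7  4.3 -1.5] M [ 1.15 -0.12  0.03] gap 10.0
need m [ 0.0014 -0.0023  0.003 ] turn -0.3
```

```bash
python3 -m handwheel '[[0,0.001,0,0],[0,0.001,0,0],[0,0.001,0,0],[0,0.001,0,0]]' 1 10
python3 -c "from h import *;go((512.5,195.5,54),-178)"
```

```text
clock: 4.58
eef_pos: [513.8, 198.8, 56.9]
eef_rot: [3.139, 0.0, -3.112]
wrist_force: [-0.2, 5.5, -3.1]
finger_gap: 8.9
t 4.58 pos [513.8 198.8  56.9] yaw -178.33 j [ 0.3   0.48  1.67  0.    0.99 -1.3 ] F [-0.2  5.5 -3.1] M [ 1.22 -0.15 -0.04] gap 8.9
need m [ 0.0014 -0.0033  0.0029] turn -0.3
```

```bash
python3 -m handwheel '[[0,0.001,0,0],[0,0.001,0,0],[0,0.001,0,0]]' 1 10
python3 -m handwheel '[[0,0,0,0],[0,0,0,0]]' 1 35
python3 -c "from h import *;go((512.5,195.5,54),-178)"
```

```text
clock: 4.95
eef_pos: [513.8, 199.6, 57.0]
eef_rot: [3.139, 0.0, -3.113]
wrist_force: [-1.1, 0.4, -0.1]
finger_gap: 9.0
clock: 5.2
eef_pos: [513.8, 199.5, 57.0]
eef_rot: [3.139, 0.0, -3.113]
wrist_force: [-0.5, -0.3, -0.3]
finger_gap: 9.0
t 5.2 pos [513.8 199.5  57. ] yaw -178.34 j [ 0.3   0.48  1.66  0.    1.   -1.3 ] F [-0.5 -0.3 -0.3] M [ 0.02 -0.11 -0.03] gap 9.0
need m [ 0.0014 -0.004   0.003 ] turn -0.3
```

```bash
python3 -m handwheel '[[0,0,-0.01,0],[0,0,-0.025,0],[0,0,-0.045,0],[0,0,-0.075,0],[0,0,-0.105,0]]'
python3 -m handwheel '[[0,0,-0.01,0],[0,0,-0.01,0]]' >/dev/null
python3 -c "from h import *;go((436.5,-156.7,165),-165.5)"
```

```text
clock: 5.82
eef_pos: [513.8, 199.3, 164.1]
eef_rot: [3.139, 0.001, -3.113]
wrist_force: [0.7, 0.3, -0.3]
finger_gap: 8.6
t 6.08 pos [513.9 199.3 174.8] yaw -178.33 j [ 0.3   0.33  1.57  0.    1.24 -1.3 ] F [ 0.  -0.3 -1.8] M [ 0.08 -0.17 -0.02] gap 8.7
need m [ 0.0878 -0.3537  0.0085] turn -12.8
```

```bash
python3 -m handwheel '[[0.01,-0.04,0,-2],[0.022,-0.09,0,-4],[0.035,-0.14,0,-6],[0.047,-0.19,0,-8],[0.06,-0.24,0,-10]]' >/dev/null
python3 -c "from h import *;go((436.5,-156.7,165),-165.5)"
```

```text
t 6.7 pos [459.9 -43.7 172.8] yaw -168.26 j [-0.18  0.14  1.81  0.    1.19 -1.95] F [0.3 0.3 0.1] M [ 0.11 -0.2   0.  ] gap 9.0
need m [ 0.0459 -0.1059  0.0074] turn -2.8
```

```bash
python3 -m handwheel '[[0.018,-0.04,0,-1],[0.036,-0.08,0.003,-2],[0.046,-0.106,0.008,-3],[0.046,-0.106,0.008,-3],[0.046,-0.106,0.008,-3]]' >/dev/null
python3 - <<'E'
from h import *
go((436.5,-156.7,165),-165.5)
a=cams.camera("side")[:,:,::-1];b=cams.camera("top")[:,:,::-1]
cv2.imwrite("pics/s3.png",a);cv2.imwrite("pics/t3.png",b)
cv2.imwrite("pics/c3.png",np.hstack([crop(a,320,100,80,100,5),crop(b,325,165,80,100,5)]))
E
```

```text
t 7.33 pos [ 436.3 -156.2  163.9] yaw -165.27 j [-0.42  0.16  1.82  0.    1.17 -2.25] F [ 0.2 -0.4 -0.8] M [ 0.04 -0.21  0.02] gap 9.1
need m [-0.     -0.0005 -0.0011] turn 0.2
```

View pics/c3.png

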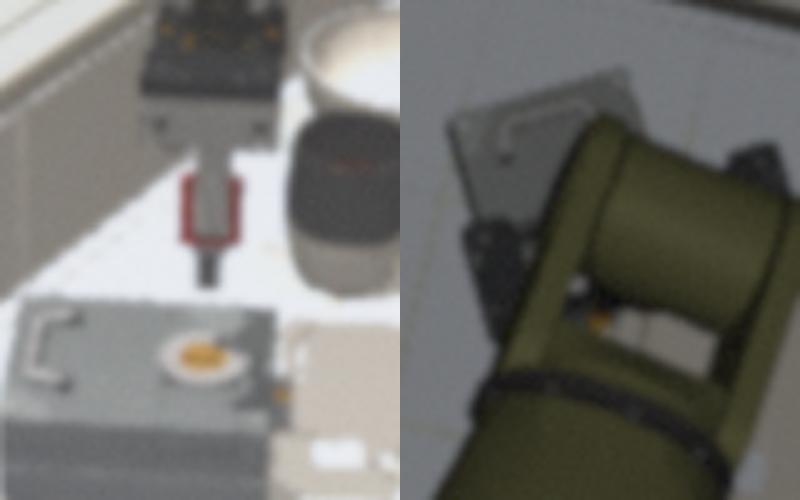

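The side crop shows the key hanging straight in the jaws (bow about x 182–241, blade tip near (208,286)), above the lock's brass at (205,356). In the top crop the arm hides the lock.

```bash
python3 - <<'E'
from h import *
s=cv2.imread("pics/s3.png").astype(float);g=s.mean(2)
for v in range(150,158):
    r=g[v,352:371];w=np.clip(150-r,0,None);print(v,(w*np.arange(352,371)).sum().round(1)/max(w.sum(),1),r.round().astype(int))
P=np.array([436.3,-156.2,0]);x=np.array([np.cos(np.radians(14.7)),np.sin(np.radians(14.7)),0])
for z in(117,130,140,164):
  print(z,proj("side",[P+[0,0,z],P-7*x+[0,0,z],P+7*x+[0,0,z]]).round(2).tolist())
yy,xx=np.mgrid[164:179,348:374];c=s[164:179,348:374];w=np.clip(c[...,2]-c[...,0]-40,0,None)
print("lock",(xx*w).sum()/w.sum(),(yy*w).sum()/w.sum())
# ring white
w=((c.min(2)>185)).astype(float);print("ring",(xx*w).sum()/w.sum(),(yy*w).sum()/w.sum(),w.sum())
c=s[130:152,350:374];yy,xx=np.mgrid[130:152,350:374];w=(c[...,2]-c[...,1]>40)
print("bow u by row",[(v+130,np.where(w[v])[0].min()+350,np.where(w[v])[0].max()+350) for v in range(22) if w[v].any()])
E
```

```text
150 361.3614931237721 [237 237 235 234 230 219 187 143 113 101 105 119 148 187 215 225 232 235
 235]
151 361.34226804123705 [237 237 236 237 234 229 205 158 114  95 100 129 173 214 230 235 235 236
 236]
152 361.2149402390438 [236 237 236 236 236 231 211 162 109  88  98 138 190 225 234 236 236 235
 236]
153 361.12371794871797 [236 236 236 237 236 232 213 160 110  87 102 144 195 228 235 237 236 236
 236]
154 361.0816326530612 [237 236 236 236 236 231 213 161 112  88 104 148 201 228 235 236 237 236
 236]
155 361.03325415676966 [237 237 236 236 236 231 212 162 112  91 107 151 201 229 235 236 237 237
 237]
156 361.05382165605096 [237 237 237 236 236 233 214 169 123 104 118 157 206 229 236 237 237 236
 237]
157 0.0 [236 236 236 236 236 233 221 189 162 151 157 184 217 231 237 237 237 236
 237]
117 [[360.39, 158.08], [362.95, 158.23], [357.83, 157.94]]
130 [[360.55, 154.13], [363.13, 154.27], [357.98, 153.98]]
140 [[360.68, 151.05], [363.28, 151.19], [358.1, 150.9]]
164 [[361.0, 143.53], [363.63, 143.67], [358.38, 143.39]]
lock 360.0956036287509 170.89741800418702
ring 355.57142857142856 170.28571428571428 7.0
bow u by row [(135, np.int64(357), np.int64(357)), (136, np.int64(357), np.int64(357)), (137, np.int64(357), np.int64(357)), (138, np.int64(357), np.int64(357)), (139, np.int64(357), np.int64(357)), (140, np.int64(357), np.int64(357)), (141, np.int64(357), np.int64(357)), (142, np.int64(357), np.int64(357)), (143, np.int64(357), np.int64(357)), (144, np.int64(357), np.int64(357)), (145, np.int64(357), np.int64(357)), (146, np.int64(357), np.int64(357)), (147, np.int64(357), np.int64(358))]
```

```bash
python3 -m handwheel '[[-0.0005,0.0005,0.015,0],[-0.001,0.001,0.03,0],[-0.001,0.001,0.038,0],[-0.001,0.001,0.038,0],[-0.001,0.001,0.038,0]]'
python3 - <<'E'
from h import *
go((436.5,-156.7,120.5),-165.5)
a=cams.camera("side")[:,:,::-1]
cv2.imwrite("pics/s4.png",a)
cv2.imwrite("pics/c4.png",crop(a,335,140,50,40,14))
E
```

```text
clock: 8.05
eef_pos: [437.5, -154.7, 126.6]
eef_rot: [3.139, 0.002, -2.884]
wrist_force: [-0.1, -1.2, -0.9]
finger_gap: 9.2
t 8.05 pos [ 437.5 -154.7  126.6] yaw -165.21 j [-0.42  0.21  1.85  0.    1.08 -2.25] F [-0.1 -1.2 -0.9] M [ 0.14 -0.12 -0.01] gap 9.2
need m [ 0.0015 -0.0017  0.006 ] turn 0.3
```

View pics/c4.png

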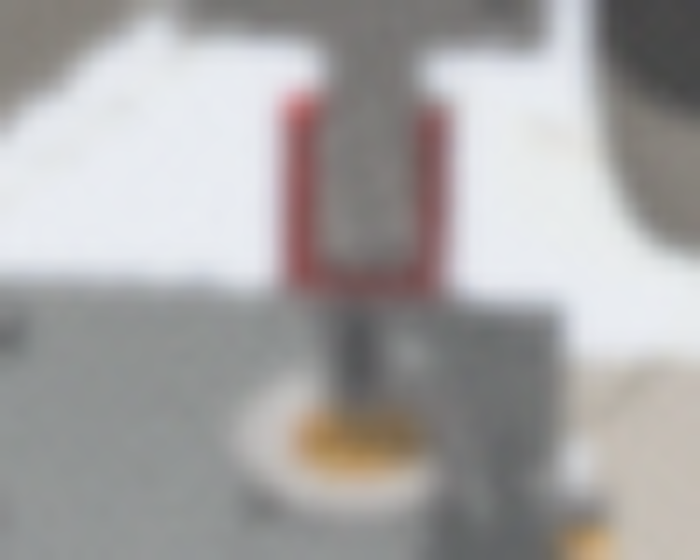

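The side crop shows the blade at x≈358 above the brass centre (358,439), with its tip at y≈410, where a centred key 6 mm up should appear at about 413. It looks centred, so I'll go down gently.

```bash
python3 -m handwheel '[[0,0,0.003,0],[0,0,0.006,0],[0,0,0.007,0],[0,0,0.008,0]]' 
python3 -c "from h import *;go((436.5,-156.7,120.5),-165.5)"
```

```text
clock: 8.6
eef_pos: [437.5, -154.7, 118.6]
eef_rot: [3.139, 0.002, -2.883]
wrist_force: [-1.2, -0.3, -0.7]
finger_gap: 8.9
t 8.6 pos [ 437.5 -154.7  118.6] yaw -165.21 j [-0.42  0.22  1.86  0.    1.06 -2.25] F [-1.2 -0.3 -0.7] M [ 0.03 -0.08 -0.  ] gap 8.9
need m [ 0.0015 -0.0016 -0.0019] turn 0.3
```

```bash
python3 -m handwheel '[[0,0,0.002,0],[0,0,0.004,0],[0,0,0.004,0]]' 
python3 -m handwheel '[[0,0,0.002,0],[0,0,0.004,0],[0,0,0.004,0]]' 
python3 -c "from h import *;go((436.5,-156.7,120.5),-165.5)"
```

```text
clock: 8.98
eef_pos: [437.4, -154.7, 114.4]
eef_rot: [3.139, 0.002, -2.884]
wrist_force: [-0.6, -0.9, -0.3]
finger_gap: 8.8
clock: 9.35
eef_pos: [437.4, -154.6, 110.2]
eef_rot: [3.138, 0.001, -2.883]
wrist_force: [0.7, 0.5, -0.3]
finger_gap: 8.8
t 9.35 pos [ 437.4 -154.6  110.2] yaw -165.21 j [-0.42  0.23  1.87  0.    1.04 -2.25] F [ 0.7  0.5 -0.3] M [ 0.11 -0.14 -0.02] gap 8.8
need m [ 0.0014 -0.0018 -0.0103] turn 0.3
```

The tip is 10 mm deep with no force, so the key is in the slot. Now rocking past the pins.

```bash
python3 -m handwheel '[[0,0.001,0.002,0],[0,-0.001,0.003,0],[0,0.001,0.004,0],[0,-0.001,0.004,0],[0,0,0.004,0]]' 
python3 -c "from h import *;go((436.5,-156.7,94.5),-165.5)"
```

```text
clock: 9.98
eef_pos: [437.3, -154.6, 106.2]
eef_rot: [3.138, 0.001, -2.884]
wrist_force: [0.8, -2.3, 0.1]
finger_gap: 8.6
t 9.97 pos [ 437.3 -154.6  106.2] yaw -165.22 j [-0.42  0.24  1.87  0.    1.03 -2.25] F [ 0.8 -2.3  0.1] M [-0.36 -0.24  0.  ] gap 8.6
need m [ 0.0014 -0.0018  0.0117] turn 0.3
```

```bash
for i in 1 ; do python3 -m handwheel '[[0,0.001,0.001,0],[0,-0.001,0.002,0],[0,0.001,0.002,0],[0,-0.001,0.003,0],[0,0,0.003,0]]'; done
python3 -c "from h import *;go((436.5,-156.7,94.5),-165.5)"
```

```text
clock: 10.6
eef_pos: [437.1, -154.5, 102.8]
eef_rot: [3.138, 0.001, -2.884]
wrist_force: [0.3, -2.3, -1.0]
finger_gap: 8.7
t 10.6 pos [ 437.1 -154.5  102.8] yaw -165.23 j [-0.42  0.24  1.88  0.    1.03 -2.25] F [ 0.3 -2.3 -1. ] M [-0.58 -0.26 -0.03] gap 8.7
need m [ 0.0011 -0.002   0.0083] turn 0.3
```

```bash
python3 -m handwheel '[[0,0.001,0.001,0],[0,-0.001,0.001,0],[0,0.001,0.002,0],[0,-0.001,0.002,0],[0,0,0.002,0]]'
python3 -m handwheel '[[0,0.001,0.001,0],[0,-0.001,0.001,0],[0,0.001,0.002,0],[0,-0.001,0.002,0],[0,0,0.002,0]]'
python3 -c "from h import *;go((436.5,-156.7,94.5),-165.5)"
```

```text
clock: 11.22
eef_pos: [436.9, -154.4, 100.6]
eef_rot: [3.137, 0.0, -2.884]
wrist_force: [0.4, 0.2, -0.7]
finger_gap: 8.8
clock: 11.85
eef_pos: [436.9, -154.3, 98.6]
eef_rot: [3.137, 0.0, -2.884]
wrist_force: [0.2, -0.3, 0.6]
finger_gap: 8.8
t 11.85 pos [ 436.9 -154.3   98.6] yaw -165.24 j [-0.42  0.25  1.88  0.    1.02 -2.25] F [ 0.2 -0.3  0.6] M [-0.07 -0.26  0.02] gap 8.8
need m [ 0.001  -0.0023  0.004 ] turn 0.3
```

```bash
python3 -m handwheel '[[0,0.001,0.001,0],[0,-0.001,0.001,0],[0,0.001,0.002,0],[0,-0.001,0.002,0],[0,0,0.002,0]]'
python3 -m handwheel '[[0,0.001,0.001,0],[0,-0.001,0.001,0],[0,0.001,0.0015,0],[0,-0.001,0.0015,0],[0,0,0.0015,0]]'
python3 -c "from h import *;go((436.5,-156.7,94.5),-165.5)"
```

```text
clock: 12.48
eef_pos: [436.7, -154.2, 96.3]
eef_rot: [3.136, -0.0, -2.884]
wrist_force: [0.8, -1.6, -0.5]
finger_gap: 8.6
clock: 13.1
eef_pos: [436.6, -154.1, 94.6]
eef_rot: [3.136, -0.001, -2.884]
wrist_force: [0.5, -3.0, -0.2]
finger_gap: 9.0
t 13.1 pos [ 436.6 -154.1   94.6] yaw -165.25 j [-0.42  0.25  1.88  0.    1.01 -2.25] F [ 0.5 -3.  -0.2] M [-0.61 -0.31 -0.02] gap 9.0
need m [ 0.0008 -0.0025  0.0001] turn 0.3
```

```bash
python3 -m handwheel '[[0,0.001,0.0005,0],[0,-0.001,0.001,0],[0,0,0.001,0]]'
python3 -m handwheel '[[0,0,0.0005,0],[0,0,0.001,0],[0,0,0.001,0]]'
python3 -c "from h import *;go((436.5,-156.7,94.5),-165.5)"
```

```text
clock: 13.48
eef_pos: [436.8, -154.2, 93.8]
eef_rot: [3.136, -0.0, -2.884]
wrist_force: [-0.4, -3.0, 4.1]
finger_gap: 8.8
clock: 13.85
eef_pos: [437.0, -154.3, 93.7]
eef_rot: [3.137, 0.0, -2.884]
wrist_force: [-4.2, 0.6, 14.5]
finger_gap: 8.3
t 13.85 pos [ 437.  -154.3   93.7] yaw -165.24 j [-0.42  0.26  1.88  0.    1.01 -2.25] F [-4.2  0.6 14.5] M [ 0.1   0.74 -0.04] gap 8.3
need m [ 0.0011 -0.0022 -0.0008] turn 0.3
```

```bash
python3 - <<'E'
from h import *
a=cams.camera("side")[:,:,::-1]
cv2.imwrite("pics/c5.png",crop(a,335,140,50,40,14))
E
```

```text
(no output)
```

View pics/c5.png

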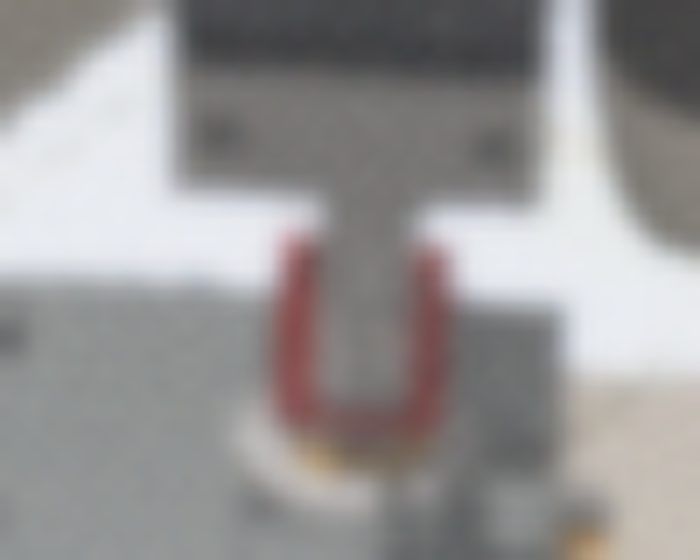

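The side crop shows the bow down on the lock (bottom edge at about y≈430, on the brass) with no visible blade. Contact came at the home height with 14 N, so the key is home. Starting the turn.

```bash
python3 -m handwheel '[[0,0,0,4],[0,0,0,10],[0,0,0,15],[0,0,0,15]]' 1 50
python3 -c "from h import *;go((436.5,-156.7,94.5),104.5)"
```

```text
clock: 14.4
eef_pos: [437.1, -154.4, 93.8]
eef_rot: [3.137, -0.001, 3.138]
wrist_force: [-1.5, -1.7, 5.0]
finger_gap: 8.6
t 14.4 pos [ 437.1 -154.4   93.8] yaw 179.79 j [-0.42  0.26  1.88  0.    1.01 -1.99] F [-1.5 -1.7  5. ] M [-0.46  0.08  0.02] gap 8.6
need m [ 0.0005 -0.0023 -0.0007] turn 75.3
```

```bash
python3 -m handwheel '[[0,0,0,8],[0,0,0,16],[0,0,0,24],[0,0,0,30],[0,0,0,30]]'
python3 -c "from h import *;go((436.5,-156.7,94.5),104.5)"
```

```text
clock: 15.02
eef_pos: [437.1, -154.4, 93.9]
eef_rot: [3.138, -0.003, 2.617]
wrist_force: [-1.2, -1.8, 3.4]
finger_gap: 9.0
t 15.03 pos [ 437.1 -154.4   93.9] yaw 149.94 j [-0.42  0.26  1.88  0.    1.01 -1.47] F [-1.2 -1.8  3.4] M [-0.35 -0.08  0.09] gap 9.0
need m [-0.0006 -0.0023 -0.0007] turn 45.4
```

```bash
python3 -m handwheel '[[0,0,0,8],[0,0,0,16],[0,0,0,24],[0,0,0,30],[0,0,0,30]]'
python3 -c "from h import *;go((436.5,-156.7,94.5),104.5)"
```

```text
clock: 15.65
eef_pos: [437.1, -154.4, 93.9]
eef_rot: [3.14, -0.004, 2.097]
wrist_force: [1.1, -1.1, 2.9]
finger_gap: 8.7
t 15.65 pos [ 437.1 -154.4   93.9] yaw 120.16 j [-0.42  0.26  1.88  0.    1.01 -0.95] F [ 1.1 -1.1  2.9] M [-0.23 -0.26  0.1 ] gap 8.7
need m [-0.0017 -0.0017 -0.0006] turn 15.7
```

```bash
python3 -m handwheel '[[0,0,0,6],[0,0,0,12],[0,0,0,15],[0,0,0,15]]'
python3 -c "from h import *;go((436.5,-156.7,94.5),104.5)"
```

```text
clock: 16.15
eef_pos: [437.2, -154.4, 93.8]
eef_rot: [3.141, -0.004, 1.84]
wrist_force: [-0.1, -0.4, 2.5]
finger_gap: 8.9
t 16.15 pos [ 437.2 -154.4   93.8] yaw 105.4 j [-0.42  0.26  1.88  0.    1.01 -0.69] F [-0.1 -0.4  2.5] M [-0.33 -0.21  0.1 ] gap 8.9
need m [-0.002  -0.0013 -0.0007] turn 0.9
```

```bash
for i in 1; do python3 -m handwheel '[[0,0,0,2],[0,0,0,4],[0,0,0,4]]' >/dev/null;python3 -c "from h import *;go((436.5,-156.7,94.5),104.5)"; done
python3 -m handwheel '[[0,0,0,2],[0,0,0,3],[0,0,0,3]]' >/dev/null;python3 -c "from h import *;go((436.5,-156.7,94.5),104.5)"
```

```text
t 16.52 pos [ 437.2 -154.4   93.8] yaw 101.4 j [-0.42  0.26  1.88  0.    1.01 -0.62] F [ 0.7 -1.   3.2] M [-0.33 -0.25  0.12] gap 9.0
need m [-0.0021 -0.0011 -0.0007] turn -3.1
t 16.9 pos [ 437.2 -154.4   93.9] yaw 98.39 j [-0.42  0.26  1.88  0.    1.01 -0.57] F [ 0.1 -0.9  2.7] M [-0.37 -0.19  0.09] gap 8.4
need m [-0.0022 -0.0011 -0.0007] turn -6.1
```

```bash
python3 -m handwheel '[[0,0,0,2],[0,0,0,3],[0,0,0,3]]' >/dev/null;python3 -c "from h import *;go((436.5,-156.7,94.5),104.5)"
python3 -m handwheel '[[0,0,0,1],[0,0,0,2],[0,0,0,2]]' >/dev/null;python3 -c "from h import *;go((436.5,-156.7,94.5),104.5)"
```

```text
t 17.27 pos [ 437.2 -154.4   93.8] yaw 95.38 j [-0.42  0.26  1.88  0.    1.01 -0.52] F [ 0.8 -1.1  1.1] M [-0.37 -0.24  0.18] gap 8.8
need m [-0.0022 -0.0009 -0.0007] turn -9.1
t 17.65 pos [ 437.2 -154.3   93.8] yaw 93.36 j [-0.42  0.26  1.88  0.    1.01 -0.48] F [ 0.8 -0.5  2.6] M [-0.18 -0.21  0.33] gap 9.0
need m [-0.0023 -0.0009 -0.0007] turn -11.1
```

The moment rose from about 0.1 to 0.33 N m at 101° of hand turn (90° plus the play), so the lock is at its stop. Checking visually before handing in.

```bash
python3 - <<'E'
from h import *
a=cams.camera("side")[:,:,::-1];b=cams.camera("top")[:,:,::-1]
cv2.imwrite("pics/c6.png",np.hstack([crop(a,320,110,80,100,5),crop(b,325,165,80,100,5)]))
go((436.5,-156.7,94.5),104.5)
for n,i in(("side",a),("top",b)):
    z=cv2.imread(f"pics/{n}0.png"); d=cv2.absdiff(z,i).max(2)
    for nm,P in dict(lemon=(480,290,20),jar=(620,195,50),tablets=(365,-190,3),mug=(425,-280,50)).items():
        u,v=proj(n,P)[0].astype(int); print(n,nm,u,v,(d[max(v-12,0):v+12,u-12:u+12]>60).sum())
E
```

```text
t 17.75 pos [ 437.2 -154.3   93.8] yaw 93.39 j [-0.42  0.26  1.88  0.    1.01 -0.48] F [ 0.8 -0.1  2. ] M [-0.19 -0.27  0.27] gap 8.9
need m [-0.0023 -0.0009 -0.0007] turn -11.1
side lemon 276 297 0
side jar 241 243 0
side tablets 386 189 86
side mug 376 155 84
top lemon 226 205 0
top jar 253 162 0
top tablets 369 237 475
top mug 398 218 314
```

View pics/c6.png

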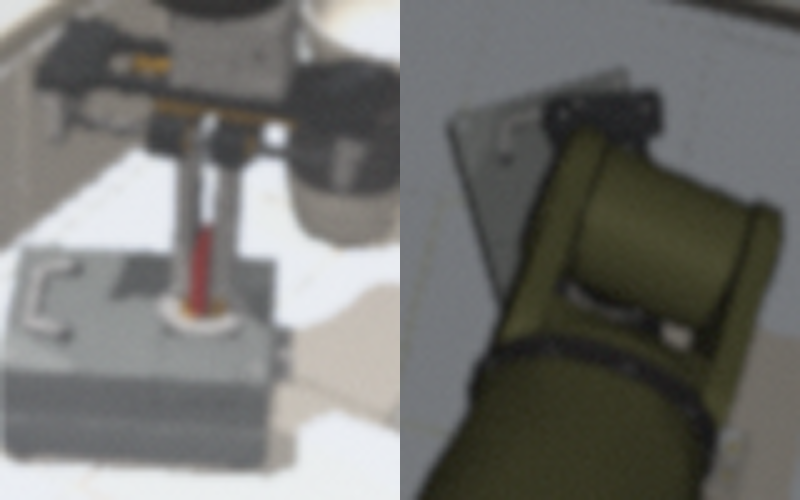

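The side crop shows the key turned edge-on, still held and seated in the lock. The brass bolt at the box front has gone from view, so it is drawn back. The mug stands where it was; the changes counted at the mug and tablets windows fall where the arm and its shadow are.

```bash
python3 -c "from cell import manip;print(manip.sign_off())"
```

```text
the job is handed in; nothing more can be done
None
```

I took the red key from its stand, rocked it down past both pins until it was home, and turned it a quarter turn clockwise to the stop. I handed in at 17.75 s, still holding it turned.

- **Insertion:** the highest force I read was 14.5 N (at the end of each move, not continuously). It came when the shoulder met the mouth, 0.7 mm below the height I had worked out.
- **Turn:** the hand turned about 101°, which is the quarter turn plus the key's play. At the stop the moment rose from about 0.1 to 0.33 N m, and it was 0.27 N m just before hand-in.
- **Bolt:** in the last side picture the brass bolt is no longer visible at the front of the box, so I take it as drawn back.
- **Other things:** the lemon and the jar showed no change in either camera. For the mug and tablets the comparison did show differences, which I put down to the arm and its shadow. The mug looks unmoved in the last picture, but I did not check the tablets any further.

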